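# Open the dial lock on the bath bin and hold up its shackle

## Task

Unlock the blue tilt-out bin: turn the black-handled dial on its top, click by click, until the red-edged gap in the disc rests over the foot of the yellow-gripped shackle and the dial sits in that notch. Then, without wrenching the shackle against the disc, draw it straight up out of the lock and finish still holding it in the gripper, legs down, still, and with its feet at least 80 mm clear above the bin's lock plate, the dial left at its open notch. Leave the lota, soap dish, brush cup and bucket lid where they are.

Things in the scene. Friction and masses are not known exactly. Their poses are not given: they have to be found in the camera images.
- bin: Blue metal tilt-out bin riveted to the ledge (fixed), 168 x 248 x 110 mm. Origin under its centre, z up, flap towards its -x. Its top, at z 110 mm, is a dark steel lock plate with the dial (vertical axis at x 0, y -37 mm) and the shackle (centre x 0, y +39 mm). Guides round the shackle's legs, 2 mm of play, rise 23 mm above the plate; the shackle leaves them only upward.
- dial (a joint): Dial angle, rad, growing counterclockwise from above, -0.45 to 1.65. At 0 (within about 0.12) the red-edged gap in its 86 mm white disc (top 17 mm above the plate) lies over the shackle's yellow foot and frees it; elsewhere the disc blocks it. Spring clicks (0.1 N m) hold it in notches 0.3 apart: 1.5, 1.2 ... 0.3, 0 and one past open, -0.3. Starts above 0.5: turn clockwise.
- dial_grip (a point): Point to grip, on the dial's axis, 162 mm above the ledge, in a black upright bar 44 mm long (along this point's x axis) and 14 mm thick (its y); the bar's top is 14 mm above this point, its bottom 20 mm below. The point turns with the dial; at dial 0 its x axis is 0.87 rad counterclockwise from the bin's x axis.
- shackle: Loose steel U-shackle, about 0.13 to 0.22 kg, standing on the plate in the lock, axes as the bin's. Origin midway between the legs at their undersides, z up. Legs 10 mm thick at y -24 and +24 mm, feet at z 0 to 8 mm; the inner foot (12 mm wide) reaches to y -43 mm, under the dial's disc. The bow runs along y at z 55 mm.
- shackle_grip (a point): Middle of the shackle's yellow grip block, 14 mm (x) by 28 mm (y) by 14 mm tall, on the bow, 55 mm above the shackle's origin; pinch it across x. Axes as the shackle's.
- lota: Squat steel water pot, 104 mm across, 85 mm tall, origin under its centre; a bystander.
- soap_dish: Green ceramic soap dish with a cream soap bar, 85 x 120 x 28 mm, origin under its centre; a bystander.
- brush_cup: Steel cup 76 mm across and 95 mm tall with two toothbrushes reaching to 170 mm, origin under its centre; a bystander.
- bucket_lid: Orange plastic bucket lid lying flat, 220 mm across, 14 mm thick, origin under its centre; a bystander.

How it is judged (in metres and radians):
On the way, in this order (a step that is already met when the one before it is completed fails the run):
1. the dial rests at its open notch, the shackle still in the lock (value of joint dial between -0.15 and 0.15 rad and z of shackle in the frame of bin below 0.116 m), for 0.2 s.
2. the shackle is drawn up out of the lock by the gripper (z of shackle in the frame of bin above 0.14 m and contact force between the fingers and shackle above 1 N), for 0.2 s.
At the end, for the whole second after the job is handed in: The shackle is held in the gripper, its origin at least 80 mm above the lock plate, legs down (tilted less than 0.4 rad), still, touching neither bin nor dial; the dial is within 0.15 rad of its open notch (0) (z of shackle in the frame of bin above 0.19 m and angle between shackle's own z axis and vertical below 0.4 rad and contact force between the fingers and shackle above 1 N and contact force between shackle and bin below 0.2 N and linear speed of shackle below 0.03 m/s and value of joint dial between -0.15 and 0.15 rad); the arm keeps its last pose, push and grip.
It fails at once if the shackle is wrenched against the lock (over 35 N) (contact force between shackle and bin above 35 N).
It fails at once if a bystander is moved by more than 30 mm (distance of any of lota, soap_dish, brush_cup, bucket_lid from where it was at the start of the episode above 0.03 m).
It also fails if it takes over 40 s, if anything falls off the work surface, if the arm or the gripper's body presses on something with over 40 N, if the wrist force passes 120 N, or if a joint passes its speed limit or range.

## Robot

A 6-joint arm with a two-finger parallel gripper is mounted at the origin on the work surface. World frame = base frame: x ahead of the robot, y to its left, z up, the work surface at z = 0. Lengths are in mm, angles in degrees, forces in N, time in s.
With the tool pointing down it reaches from about 300 to 850 mm from the base axis. Payload 4.2 kg.
Tool frame: the origin (TCP) lies between the finger pads; the fingertips stand 22 mm ahead of it and the grasp point (between the pads) lies 3 mm ahead of it; z points along the fingers, y is the direction in which the jaws open and shut (so a half turn about z gives the same grasp; the last joint's range is limited). The gripper opens to 91 mm and grips with 3 to 60 N. Pads are 32 mm wide; open, the fingers measure 118 mm over their backs; the gripper's body (76 mm by 178 mm) begins 60 mm behind the grasp point.
Start: joints at [-75.172, 18.312, 89.639, -0, 72.044, -1.146], TCP at [158.243, -552.811, 235.976] pointing down, gripper open.
Joint ranges: [-177.97, 177.97], [-48.28, 115.42], [12.27, 149.76], [-77.06, 257.06], [2.81, 150.46], [-146.56, 146.56]. Speed limits (degrees/s): [147.25, 147.25, 180, 180, 180, 180].

## Interface

Orientations are given as [roll, pitch, yaw] about the fixed x, y, z axes, in that order (R = Rz(yaw) Ry(pitch) Rx(roll)).
In Python, from workcell import telemetry, cams, env gives the robot as it stands.
- The arm moves only by the shell command python3 -m inch 'ROWS' [FORCE]. ROWS is JSON, a list of rows, each an object of numbers: "x", "y", "z": the shift along the tool's x, y, z in cm; "yaw": the turn about the tool's z in units of 5 degrees (1.0 is 5 degrees); "gripper": the gripper's target within -1 to 1 (fully open at 1, half-way at 0, shut at -1). A call has 1 to 12 rows; each row shifts and turns the commanded pose from where the row before left it, along the tool's axes as they then stand; what a row does not reach is not made up. A row lasts 1/12 s, in which the tool goes at most 41.7 mm and 7.16 degrees, less where a joint would pass 70% of its speed; a pose out of reach is approached as far as the arm can. A call is refused whole if a number of a shift passes 4.17 or a number of a turn 1, either way. A call with a gripper value outside its range is refused whole. The fingers move at their own pace and stop on an object; FORCE is the grip in N (left out, the last holds). Time passes only in rows, so rows that do not move let the fingers close. It gives the time, the measured TCP pose, the force and the opening at its end, in the units of the state.
- telemetry.state(): the state, without advancing time (a new reading comes with each control period).
- cams.grab_frame(name): name is "side" or "top"; returns a dict with "pixels" (384x512x3 uint8, red, green, blue), "mtx" (3x3 intrinsics, pixels), "rvec" (rotation vector, rad) and "tvec" (3), from world to camera coordinates, as OpenCV has them. Camera axes: x right, y down, z forward; pixel columns grow to the right and rows downward; lengths in mm; the calibration is good to about 2 mm. A picture is of the moment at which its call begins. There is no depth.
- env.job_done(): hands the job in, once; it reports no verdict.
The state is a dict: "time_s": time; "qpos": joint angles; "qvel": joint speeds; "effort": joint torques, N m; "ee_pos": TCP position; "ee_rot": TCP orientation; "force": force on the tool from outside, world axes, zero at the start; "torque": the same for the moment, N m; "gripper_width": finger opening in mm.
Only numpy, scipy, OpenCV 4.12 (cv2) and the standard library are available. Lean on these libraries where they do the work, as an engineer would, in place of code of your own. Each camera call takes 0.05 s, during which the arm holds its last target. There are 200 camera calls.

## Working session

There is one attempt and no reset: what is moved stays moved. The work goes in short steps, Python scripts to look and compute and a shell command to move; the robot and the scene stay as the last step left them, time stands still between calls to the robot, and variables do not carry over. Pictures are saved under pics/ and viewed, about 8 in all and at most 12, crops included, and the job is handed in when it is done.

```bash
ls; mkdir -p pics; python3 - <<'E'
from workcell import telemetry, cams
import cv2
for n in("side","top"):
    f=cams.grab_frame(n); cv2.imwrite(f"pics/{n}0.png",f["pixels"][:,:,::-1]); print(n,f["mtx"],f["rvec"],f["tvec"])
print(telemetry.state())
E
```

```text
pics
side [[390.30193462   0.         256.63883413]
 [  0.         390.30193462 190.98082434]
 [  0.           0.           1.        ]] [ 0.65866767 -2.49141384  1.29676021] [455.23949049 250.0323994  817.70502664]
top [[385.03553154   0.         264.72861268]
 [  0.         385.03553154 199.67131328]
 [  0.           0.           1.        ]] [ 2.09850643 -2.1613089   0.19262877] [   9.63911683  563.36395718 1133.58241786]
{'time_s': 0.1, 'qpos': array([-7.51719253e+01,  1.83485420e+01,  8.97006145e+01,  1.42717553e-03,
        7.20439854e+01, -1.14460899e+00]), 'qvel': array([-0.01865564, -0.10118311, -0.1957493 ,  0.07185598, -0.01843831,
       -0.06230619]), 'effort': array([-4.62465669e-04, -4.13334417e+01, -2.32510632e+01,  7.28535606e-02,
        4.21244034e-02, -4.65922597e-05]), 'ee_pos': array([ 158.13942179, -552.38332992,  235.19055396]), 'ee_rot': array([-1.79906904e+02, -3.21726640e-03,  1.59722400e+01]), 'force': array([ 0.37633578, -0.35479349,  0.13618954]), 'torque': array([-0.02541978, -0.05968903,  0.01466537]), 'gripper_width': 91.27216520029275}
```

View pics/side0.png

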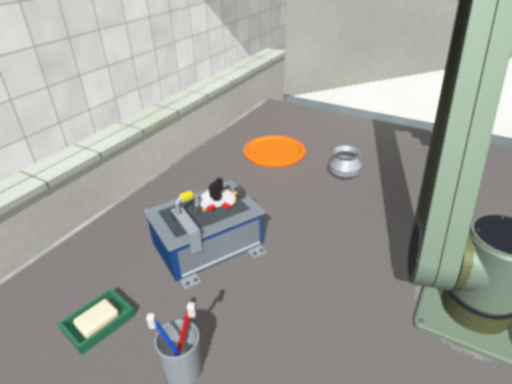

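View pics/top0.png

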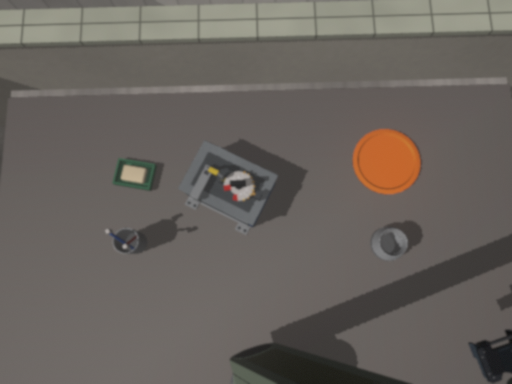

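Side: bin around (205,225), yellow grip (186,196), black bar (216,188). Top: yellow (213,171), bar (238,184), red gap edges to the dial's lower left. I'll zoom in on both and triangulate.

```bash
cat > h.py <<'E'
import numpy as np, cv2
from workcell import telemetry, cams
def cam(n):
    f=cams.grab_frame(n); R=cv2.Rodrigues(np.array(f["rvec"],float))[0]
    return f["pixels"],np.array(f["mtx"]),R,np.array(f["tvec"],float).ravel()
def plane(c,uv,z):
    _,K,R,t=c; o=-R.T@t; d=R.T@np.linalg.inv(K)@[uv[0],uv[1],1]
    return o+d*(z-o[2])/d[2]
def tri(c1,p1,c2,p2):
    P=[c[1]@np.c_[c[2],c[3]] for c in (c1,c2)]
    X=cv2.triangulatePoints(P[0],P[1],np.float64(p1),np.float64(p2)).ravel(); return X[:3]/X[3]
def proj(c,X): 
    p=c[1]@(c[2]@np.array(X,float)+c[3]); return p[:2]/p[2]
def mask(c,kind,box):
    x0,y0,x1,y1=box; hsv=cv2.cvtColor(c[0],cv2.COLOR_RGB2HSV); h,s,v=cv2.split(hsv)
    m={'yellow':(h>20)&(h<35)&(s>150)&(v>90),'red':((h<6)|(h>174))&(s>140)&(v>70),
       'white':(s<50)&(v>150),'black':(v<45),'blue':(h>100)&(h<130)&(s>100)}[kind]
    o=np.zeros_like(m); o[y0:y1,x0:x1]=m[y0:y1,x0:x1]; return o.astype(np.uint8)
def blobs(m,mn=3):
    n,_,st,ce=cv2.connectedComponentsWithStats(m)
    return [(ce[i].round(1).tolist(),int(st[i,4])) for i in range(1,n) if st[i,4]>=mn]
E
python3 - <<'E'
from h import *
a=cam("side");b=cam("top")
B={'side':(140,170,275,290),'top':(175,135,285,240)}
for n,c in(('side',a),('top',b)):
    for k in('yellow','red','white','black'): print(n,k,blobs(mask(c,k,B[n]),6))
i1=cv2.resize(a[0][165:225,140:270],None,fx=6,fy=6,interpolation=cv2.INTER_CUBIC)
i2=cv2.resize(b[0][135:240,175:285],None,fx=5.6,fy=5.6,interpolation=cv2.INTER_CUBIC)
cv2.imwrite("pics/sz.png",i1[:,:,::-1]);cv2.imwrite("pics/tz.png",i2[:,:,::-1])
E
```

```text
side yellow [([186.0, 195.3], 75)]
side red [([226.0, 205.7], 27), ([210.0, 207.9], 30)]
side white [([148.6, 175.8], 257), ([215.0, 196.4], 496), ([174.8, 226.8], 1382), ([236.2, 217.3], 654), ([222.4, 257.3], 1030), ([217.9, 236.9], 13), ([235.1, 238.0], 9), ([209.0, 240.3], 9)]
side black []
top yellow [([213.2, 170.6], 36)]
top red [([226.7, 187.5], 22), ([234.2, 197.3], 11)]
top white [([236.4, 176.8], 123), ([242.8, 192.2], 171)]
top black [([239.4, 184.8], 13)]
```

View pics/sz.png

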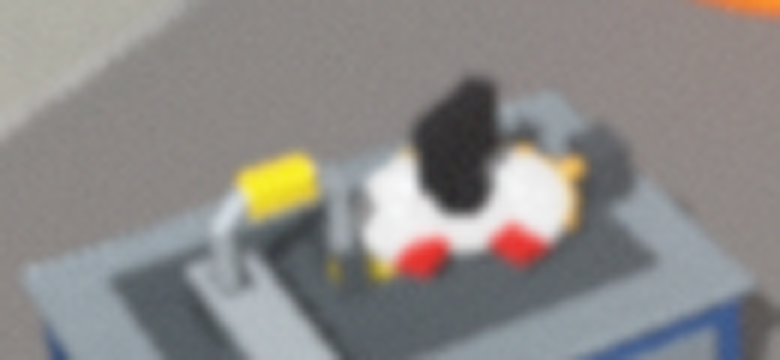

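View pics/tz.png

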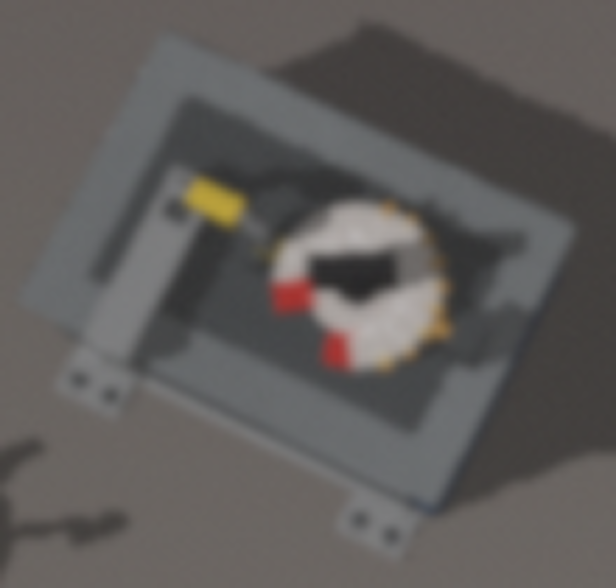

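Views: yellow block at (213,171) top/(186,195) side; gap between two red edges toward lower-left of the dial, roughly 75° counterclockwise of the shackle. Now the numbers.

```bash
python3 - <<'E'
from h import *
a=cam("side");b=cam("top")
Y=tri(a,(186.0,195.3),b,(213.2,170.6)); print("yellow tri",Y.round(1), plane(b,(213.2,170.6),165).round(1))
r1=tri(a,(226,205.7),b,(234.2,197.3));r2=tri(a,(210,207.9),b,(226.7,187.5)); print("red",r1.round(1),r2.round(1))
g=lambda c:cv2.cvtColor(c[0],cv2.COLOR_RGB2GRAY)
mt=np.zeros((384,512),np.uint8); mt[177:190,228:253]=g(b)[177:190,228:253]<62
ms=np.zeros((384,512),np.uint8); ms[176:202,206:226]=g(a)[176:202,206:226]<75
for n,m in(('top',mt),('side',ms)):
    print(n,blobs(m,5)); p=cv2.findNonZero(m); print(cv2.minAreaRect(p), p.reshape(-1,2).min(0),p.reshape(-1,2).max(0))
for y in range(176,191): print(' '.join('%3d'%v for v in g(b)[y,226:254]))
# disc circle: orange teeth/white outer rim in top
w=(g(b)>120).astype(np.uint8); w[:, :222]=0; w[:,258:]=0; w[:168]=0; w[203:]=0
w|=mask(b,'red',(220,165,260,205)); p=cv2.findNonZero(w)
c,r=cv2.minEnclosingCircle(p); print("disc",c,r,plane(b,c,127).round(1))
# bin outline: lid corners from top crop
for q in((165,38),(575,228),(435,512),(22,298)):
    print(plane(b,(175+q[0]/5.6-.4,135+q[1]/5.6-.4),110).round(1))
E
```

```text
yellow tri [630.5 136.2 165. ] [630.  135.9 165. ]
red [560.1  81.4 124.7] [590.7 103.2 121.3]
top [([238.0, 183.6], 74)]
((237.5, 184.0), (6.0, 13.0), 90.0) [231 181] [244 187]
side [([216.0, 189.0], 192)]
((215.82997131347656, 189.3100128173828), (19.79899024963379, 12.869343757629395), 81.8698959350586) [209 179] [222 199]
 70  85 102 117 129 141 152 162 167 168 169 173 176 173 169 168 169 168 166 165 164 163 155 135 106  79  62  55
 99 114 127 141 152 159 166 170 172 170 170 174 177 175 171 169 167 163 160 157 155 153 147 131 107  84  67  58
131 144 151 157 163 167 168 172 171 166 163 166 166 166 164 161 156 148 139 134 133 131 127 117 101  88  73  59
153 161 161 158 154 152 154 155 153 149 141 138 138 138 137 134 126 115 106 106 110 112 111 107 103  93  79  64
164 168 162 146 126 115 114 115 114 108 101  97  94  96  95  92  84  76  76  85  98 104 106 105 104  98  86  71
166 168 159 133 100  77  70  69  69  66  63  60  60  59  59  59  54  51  57  74  94 103 106 106 103  98  89  76
164 165 155 125  87  60  50  49  49  49  48  47  48  47  48  47  47  46  51  68  92 102 106 106 104 
[... 369 characters left out ...]
91  93  93  86  70  52  43  42  43  44  52  64  78  91 107 125 141 149 153 156 159 153 133
 87  85  88  94 108 125 135 136 128 104  76  57  49  49  57  76  98 117 132 144 155 162 165 165 164 163 154 131
 85  84  86  95 114 137 152 157 152 133 110  90  75  77  90 111 132 147 157 165 171 171 170 166 166 163 153 128
 82  81  83  89 111 138 156 163 161 154 142 128 117 117 130 143 155 162 168 173 176 173 171 167 164 161 150 124
 78  77  78  83 103 133 155 164 164 163 159 154 149 149 155 161 164 167 171 175 176 174 172 168 165 157 142 119
disc (238.66143798828125, 186.60986328125) 15.698132514953613 [590.2  67.6 127. ]
[735.4 169.9 110. ]
[624.5 -45.8 110. ]
[476.6  31.5 110. ]
[595.4 244.9 110. ]
```

Checks: yellow grip z 165 (expected 165), disc centre (590,68) matches bin centre minus 37 mm along bin y, with bin yaw about -28°. The bar lies along world 91°, so the dial is at about 1.2, i.e. 69° to turn clockwise. I'll go above the dial.

```bash
python3 -m inch '[{"x":2.93,"y":-2.39},{"x":2.93,"y":-2.39},{"x":2.93,"y":-2.39},{"x":2.93,"y":-2.39},{"x":2.93,"y":-2.39},{"x":2.93,"y":-2.39},{"x":2.93,"y":-2.39},{"x":2.93,"y":-2.39},{"x":2.93,"y":-2.39},{"x":2.93,"y":-2.39},{"x":2.93,"y":-2.39},{"x":2.93,"y":-2.39}]' 30
python3 -m inch '[{"x":2.93,"y":-2.39},{"x":2.93,"y":-2.39},{"x":2.93,"y":-2.39},{"x":2.93,"y":-2.39},{"x":2.93,"y":-2.39},{"x":2.93,"y":-2.39},{"x":2.93,"y":-2.39},{"x":2.93,"y":-2.39},{"yaw":-1,"gripper":0},{"yaw":-1,"gripper":0},{"yaw":-1,"gripper":0},{"yaw":-1,"gripper":0}]'
python3 -m inch '[{"yaw":-1},{"yaw":-1},{"yaw":-1},{"yaw":-1},{"yaw":-1},{"yaw":-1},{"yaw":-1},{"yaw":-1},{"yaw":-1},{"yaw":-1},{"yaw":-0.9},{"yaw":0}]'
```

```text
invalid input
invalid input
invalid input
```

```bash
python3 -m inch '[{"x":2.93,"y":-2.39,"z":0,"yaw":0,"gripper":1}]' 30; python3 -m inch '[{"x":2.93,"y":-2.39,"z":0,"yaw":0,"gripper":1}]'; python3 -m inch --help | head -20
```

```text
time_s: 0.38
ee_pos: [177.9, -525.7, 235.4]
ee_rot: [179.8, 0.1, 15.7]
force: [1.1, -0.3, 0.3]
gripper_width: 91.1
time_s: 0.47
ee_pos: [201.2, -490.9, 235.4]
ee_rot: [-180.0, -0.0, 15.8]
force: [0.6, -0.2, -0.1]
gripper_width: 91.6invalid input: not JSON, or not a number
```

All keys are required. I've done 2 of 20 rows, so 18 remain.

```bash
python3 -m inch '[{"x":2.93,"y":-2.39,"z":0,"yaw":0,"gripper":1},{"x":2.93,"y":-2.39,"z":0,"yaw":0,"gripper":1},{"x":2.93,"y":-2.39,"z":0,"yaw":0,"gripper":1},{"x":2.93,"y":-2.39,"z":0,"yaw":0,"gripper":1},{"x":2.93,"y":-2.39,"z":0,"yaw":0,"gripper":1},{"x":2.93,"y":-2.39,"z":0,"yaw":0,"gripper":1},{"x":2.93,"y":-2.39,"z":0,"yaw":0,"gripper":1},{"x":2.93,"y":-2.39,"z":0,"yaw":0,"gripper":1},{"x":2.93,"y":-2.39,"z":0,"yaw":0,"gripper":1},{"x":2.93,"y":-2.39,"z":0,"yaw":0,"gripper":1},{"x":2.93,"y":-2.39,"z":0,"yaw":0,"gripper":1},{"x":2.93,"y":-2.39,"z":0,"yaw":0,"gripper":1}]'
python3 -m inch '[{"x":2.93,"y":-2.39,"z":0,"yaw":0,"gripper":1},{"x":2.93,"y":-2.39,"z":0,"yaw":0,"gripper":1},{"x":2.93,"y":-2.39,"z":0,"yaw":0,"gripper":1},{"x":2.93,"y":-2.39,"z":0,"yaw":0,"gripper":1},{"x":2.93,"y":-2.39,"z":0,"yaw":0,"gripper":1},{"x":2.93,"y":-2.39,"z":0,"yaw":0,"gripper":1},{"x":0,"y":0,"z":0,"yaw":-1,"gripper":0},{"x":0,"y":0,"z":0,"yaw":-1,"gripper":0},{"x":0,"y":0,"z":0,"yaw":-1,"gripper":0},{"x":0,"y":0,"z":0,"yaw":-1,"gripper":0},{"x":0,"y":0,"z":0,"yaw":-1,"gripper":0},{"x":0,"y":0,"z":0,"yaw":-1,"gripper":0}]'
python3 -m inch '[{"x":0,"y":0,"z":0,"yaw":-1,"gripper":0},{"x":0,"y":0,"z":0,"yaw":-1,"gripper":0},{"x":0,"y":0,"z":0,"yaw":-1,"gripper":0},{"x":0,"y":0,"z":0,"yaw":-1,"gripper":0},{"x":0,"y":0,"z":0,"yaw":-1,"gripper":0},{"x":0,"y":0,"z":0,"yaw":-1,"gripper":0},{"x":0,"y":0,"z":0,"yaw":-1,"gripper":0},{"x":0,"y":0,"z":0,"yaw":-1,"gripper":0},{"x":0,"y":0,"z":0,"yaw":-1,"gripper":0},{"x":0,"y":0,"z":0,"yaw":0,"gripper":0},{"x":0,"y":0,"z":0,"yaw":0,"gripper":0}]'
```

```text
time_s: 1.47
ee_pos: [461.2, -116.5, 236.2]
ee_rot: [180.0, -0.0, 16.0]
force: [0.7, -0.4, -1.2]
gripper_width: 91.2
time_s: 2.47
ee_pos: [590.0, 68.1, 235.7]
ee_rot: [-180.0, 0.0, 46.2]
force: [0.1, 1.0, 0.9]
gripper_width: 54.4
time_s: 3.38
ee_pos: [590.0, 68.0, 235.9]
ee_rot: [-180.0, 0.0, 90.8]
force: [0.2, -0.0, -0.2]
gripper_width: 45.6
```

```bash
python3 -m inch '[{"x":0,"y":0,"z":1.8,"yaw":0,"gripper":0},{"x":0,"y":0,"z":1.8,"yaw":0,"gripper":0},{"x":0,"y":0,"z":1.8,"yaw":0,"gripper":0},{"x":0,"y":0,"z":1.6,"yaw":0,"gripper":0},{"x":0,"y":0,"z":0,"yaw":0,"gripper":0}]'
python3 -m inch '[{"x":0,"y":0,"z":0,"yaw":0,"gripper":-0.6},{"x":0,"y":0,"z":0,"yaw":0,"gripper":-1},{"x":0,"y":0,"z":0,"yaw":0,"gripper":-1},{"x":0,"y":0,"z":0,"yaw":0,"gripper":-1},{"x":0,"y":0,"z":0,"yaw":0,"gripper":-1},{"x":0,"y":0,"z":0,"yaw":0,"gripper":-1}]' 25
python3 - <<'E'
from h import *
a=cam("side"); i=cv2.resize(a[0][130:250,130:290],None,fx=4.5,fy=4.5,interpolation=cv2.INTER_CUBIC); cv2.imwrite("pics/g1.png",i[:,:,::-1])
s=telemetry.state(); print(s["torque"],s["force"],s["gripper_width"])
E
```

```text
time_s: 3.8
ee_pos: [587.9, 67.8, 162.5]
ee_rot: [-179.6, 0.0, 90.9]
force: [-0.6, -0.3, 0.3]
gripper_width: 45.4
time_s: 4.3
ee_pos: [592.9, 68.1, 167.4]
ee_rot: [179.6, -0.0, 91.0]
force: [5.5, -0.1, -0.9]
gripper_width: 18.6
[-0.03317002 -1.02700221 -0.05826831] [ 5.10356089 -0.35203619 -0.85995528] 18.81712580836347
```

View pics/g1.png

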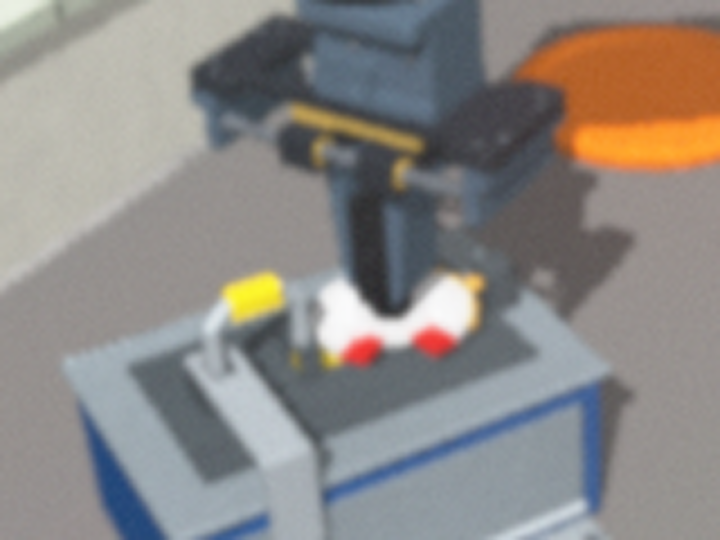

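The side view shows the bar between the fingers, the gap unchanged, and the shackle untouched. The width reads 18.8 mm, not 14, so I'll let it close further.

```bash
python3 -m inch '[{"x":0,"y":0,"z":0,"yaw":0,"gripper":-1},{"x":0,"y":0,"z":0,"yaw":0,"gripper":-1},{"x":0,"y":0,"z":0,"yaw":0,"gripper":-1}]' 25; python3 -c "
from workcell import telemetry as t
s=t.state();print(s['torque'],s['qpos'])"
```

```text
time_s: 4.6
ee_pos: [592.9, 68.1, 167.5]
ee_rot: [179.6, -0.0, 91.0]
force: [4.5, 0.4, -1.4]
gripper_width: 18.4
[-0.03165519 -1.01199427 -0.03079483] [ 5.45908946e+00  2.28706962e+01  9.29719790e+01 -2.23242214e-02
  6.37180403e+01  4.51347678e+00]
```

```bash
python3 -m inch '[{"x":0,"y":0.3,"z":0,"yaw":0,"gripper":-1},{"x":0,"y":0,"z":0,"yaw":0.5,"gripper":-1},{"x":0,"y":0,"z":0,"yaw":0.7,"gripper":-1},{"x":0,"y":0,"z":0,"yaw":0.7,"gripper":-1},{"x":0,"y":0,"z":0,"yaw":0.7,"gripper":-1},{"x":0,"y":0,"z":0,"yaw":0.7,"gripper":-1},{"x":0,"y":0,"z":0,"yaw":0.7,"gripper":-1},{"x":0,"y":0,"z":0,"yaw":0,"gripper":-1},{"x":0,"y":0,"z":0,"yaw":0,"gripper":-1}]' 25
python3 - <<'E'
from h import *
a=cam("side"); i=cv2.resize(a[0][130:250,130:290],None,fx=4.5,fy=4.5,interpolation=cv2.INTER_CUBIC); cv2.imwrite("pics/g2.png",i[:,:,::-1])
s=telemetry.state(); print(s["torque"],s["force"],s["gripper_width"])
E
```

```text
time_s: 5.35
ee_pos: [592.9, 68.2, 167.2]
ee_rot: [180.0, -0.0, 71.1]
force: [-1.7, 0.7, 6.2]
gripper_width: 18.7
[0.07106117 0.3289528  0.13674514] [-2.12058788 -0.43992447  6.64583385] 18.913913588514287
```

View pics/g2.png

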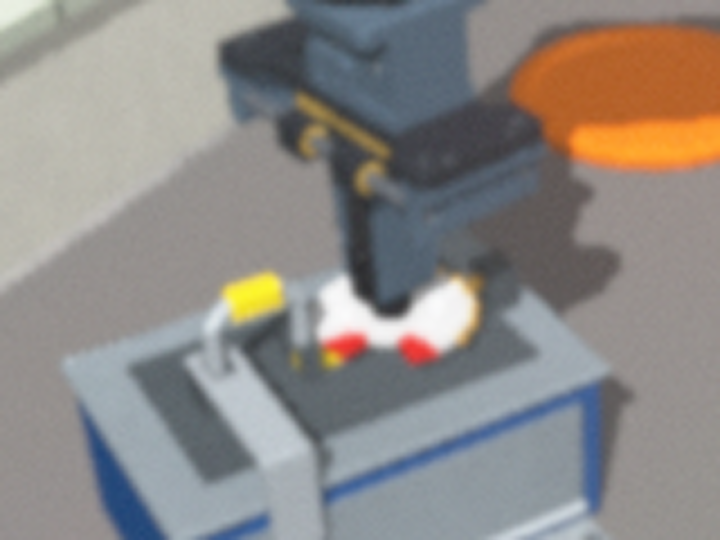

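The gap has moved clockwise toward the shackle's foot (reds at about (345,345) and (418,348) in the crop). I'll measure how far, compared with the first view.

```bash
cat >> h.py <<'E'
def gap(c=None,C=(591.5,68)):
    c=c or cam("side"); out=[]
    for p,n in blobs(mask(c,'red',(190,185,245,225)),6):
        X=plane(c,p,125)[:2]; d=X-np.array(C); out.append((p,n,X.round(1).tolist(),round(float(np.hypot(*d)),1),round(float(np.degrees(np.arctan2(d[1],d[0]))),1)))
    return out
E
python3 - <<'E'
from h import *
a=list(cam("side")); print(gap(a)); a[0]=cv2.imread("pics/side0.png")[:,:,::-1].copy(); print(gap(a))
E
```

```text
[([207.1, 206.3], 23, [598.4, 105.5], 38.1, 79.6), ([221.9, 207.7], 26, [564.5, 93.1], 36.9, 137.1)]
[([225.9, 205.6], 28, [560.8, 81.7], 33.6, 156.0), ([210.2, 207.8], 29, [588.4, 106.7], 38.9, 94.5)]
```

17° moved, i.e. one click, with no slip. 49° (9.8 units) remain to tool yaw 22°.

```bash
python3 -m inch '[{"x":0,"y":0,"z":0,"yaw":0.9,"gripper":-1},{"x":0,"y":0,"z":0,"yaw":0.9,"gripper":-1},{"x":0,"y":0,"z":0,"yaw":0.9,"gripper":-1},{"x":0,"y":0,"z":0,"yaw":0.9,"gripper":-1},{"x":0,"y":0,"z":0,"yaw":0.9,"gripper":-1},{"x":0,"y":0,"z":0,"yaw":0.9,"gripper":-1},{"x":0,"y":0,"z":0,"yaw":0.9,"gripper":-1},{"x":0,"y":0,"z":0,"yaw":0.9,"gripper":-1},{"x":0,"y":0,"z":0,"yaw":0.9,"gripper":-1},{"x":0,"y":0,"z":0,"yaw":0.9,"gripper":-1},{"x":0,"y":0,"z":0,"yaw":0.8,"gripper":-1},{"x":0,"y":0,"z":0,"yaw":0,"gripper":-1}]' 25
python3 -m inch '[{"x":0,"y":0,"z":0,"yaw":0,"gripper":-1},{"x":0,"y":0,"z":0,"yaw":0,"gripper":-1}]'
python3 - <<'E'
from h import *
a=cam("side"); print(gap(a));i=cv2.resize(a[0][130:250,130:290],None,fx=4.5,fy=4.5,interpolation=cv2.INTER_CUBIC); cv2.imwrite("pics/g3.png",i[:,:,::-1])
s=telemetry.state(); print(s["torque"],s["force"],s["gripper_width"])
E
```

```text
time_s: 6.45
ee_pos: [592.1, 68.9, 167.2]
ee_rot: [-179.9, 0.0, 21.9]
force: [-4.3, 1.9, 6.9]
gripper_width: 18.6
time_s: 6.62
ee_pos: [592.1, 68.9, 167.2]
ee_rot: [-179.9, 0.0, 22.0]
force: [-4.4, 2.2, 6.0]
gripper_width: 19.0
[([202.7, 199.9], 24, [623.0, 89.7], 38.3, 34.5), ([208.5, 207.3], 20, [593.1, 107.1], 39.1, 87.6)]
[0.34774653 0.69477387 0.00243621] [-3.35896373  2.36365972  7.26531313] 19.252814349033585
```

View pics/g3.png

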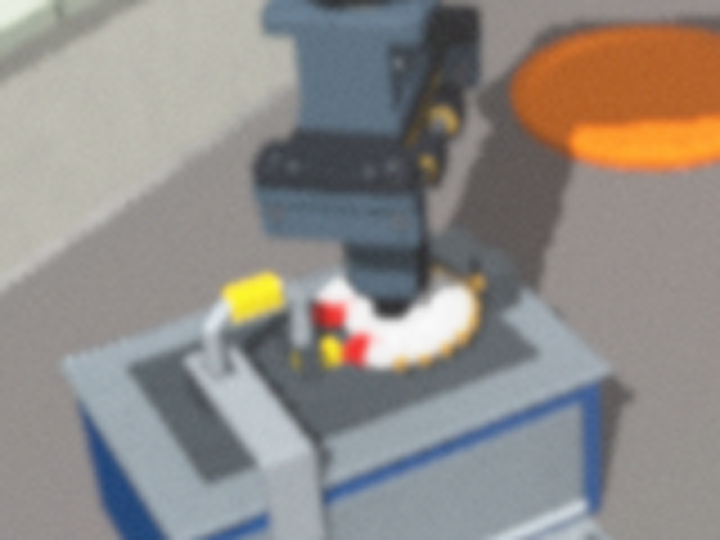

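The gap is centred on 61° (bin +y is 62°), the yellow foot shows in the gap, and there's no residual twist. I'll release, rise, and turn to the shackle's pinch yaw of 62°.

```bash
python3 -m inch '[{"x":0,"y":0,"z":0,"yaw":0,"gripper":-0.2},{"x":0,"y":0,"z":0,"yaw":0,"gripper":-0.1},{"x":0,"y":0,"z":0,"yaw":0,"gripper":-0.1},{"x":0,"y":0,"z":0,"yaw":0,"gripper":-0.1},{"x":0,"y":0,"z":-2,"yaw":0,"gripper":0},{"x":0,"y":0,"z":-3,"yaw":0,"gripper":0},{"x":0,"y":0,"z":0,"yaw":-1,"gripper":0},{"x":0,"y":0,"z":0,"yaw":-1,"gripper":0},{"x":0,"y":0,"z":0,"yaw":-1,"gripper":0},{"x":0,"y":0,"z":0,"yaw":-1,"gripper":0}]'
python3 -m inch '[{"x":0,"y":0,"z":0,"yaw":-1,"gripper":0},{"x":0,"y":0,"z":0,"yaw":-1,"gripper":0},{"x":0,"y":0,"z":0,"yaw":-1,"gripper":0},{"x":0,"y":0,"z":0,"yaw":-1,"gripper":0},{"x":2,"y":0,"z":0,"yaw":0,"gripper":0},{"x":2,"y":0,"z":0,"yaw":0,"gripper":0},{"x":2,"y":0,"z":0,"yaw":0,"gripper":0},{"x":1.4,"y":0,"z":0,"yaw":0,"gripper":0},{"x":0,"y":0,"z":0,"yaw":0,"gripper":0},{"x":0,"y":0,"z":0,"yaw":0,"gripper":0}]'
python3 - <<'E'
from h import *
a=cam("side"); print(gap(a));print(blobs(mask(a,'yellow',(170,180,206,215)),3))
i=cv2.resize(a[0][130:250,130:290],None,fx=4.5,fy=4.5,interpolation=cv2.INTER_CUBIC); cv2.imwrite("pics/g4.png",i[:,:,::-1])
s=telemetry.state(); print(s["torque"],s["force"],s["gripper_width"])
E
```

```text
time_s: 7.5
ee_pos: [593.1, 67.9, 215.9]
ee_rot: [180.0, 0.0, 42.2]
force: [-0.5, -0.2, -1.0]
gripper_width: 45.6
time_s: 8.33
ee_pos: [627.7, 133.4, 215.4]
ee_rot: [-180.0, 0.1, 62.0]
force: [-0.9, -0.6, 0.2]
gripper_width: 45.8
[([202.4, 199.9], 23, [623.7, 90.0], 39.0, 34.4), ([208.6, 207.2], 21, [593.1, 106.7], 38.7, 87.6)]
[([185.9, 195.5], 67), ([202.9, 207.6], 17)]
[-0.04145936 -0.00868946  0.03200397] [-0.13513525  0.29234782  0.24031018] 45.841094326397055
```

View pics/g4.png

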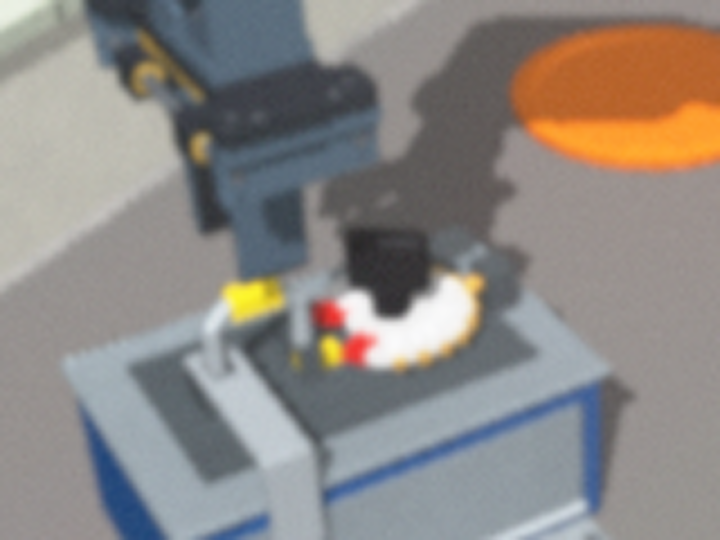

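The dial stayed open after release. Now I'll descend over the yellow block and close gently.

```bash
python3 -m inch '[{"x":0.2,"y":0.05,"z":1.6,"yaw":0,"gripper":0},{"x":0,"y":0,"z":1.6,"yaw":0,"gripper":0},{"x":0,"y":0,"z":1.5,"yaw":0,"gripper":0},{"x":0,"y":0,"z":0,"yaw":0,"gripper":0},{"x":0,"y":0,"z":0,"yaw":0,"gripper":0}]' 8
python3 -m inch '[{"x":0,"y":0,"z":0,"yaw":0,"gripper":-0.4},{"x":0,"y":0,"z":0,"yaw":0,"gripper":-0.6},{"x":0,"y":0,"z":0,"yaw":0,"gripper":-0.8},{"x":0,"y":0,"z":0,"yaw":0,"gripper":-1},{"x":0,"y":0,"z":0,"yaw":0,"gripper":-1},{"x":0,"y":0,"z":0,"yaw":0,"gripper":-1},{"x":0,"y":0,"z":0,"yaw":0,"gripper":-1}]' 8
```

```text
time_s: 8.8
ee_pos: [628.5, 133.9, 168.6]
ee_rot: [-179.9, 0.1, 61.9]
force: [0.1, 0.3, 1.1]
gripper_width: 45.4
time_s: 9.38
ee_pos: [629.2, 135.0, 169.4]
ee_rot: [180.0, -0.0, 62.0]
force: [-1.3, 0.6, 2.3]
gripper_width: 13.7
```

Gripped at 13.7 mm (block is 14 mm) with little side force. I'll firm up and start lifting slowly.

```bash
python3 -m inch '[{"x":0,"y":0,"z":0,"yaw":0,"gripper":-1},{"x":0,"y":0,"z":0,"yaw":0,"gripper":-1},{"x":0,"y":0,"z":-0.3,"yaw":0,"gripper":-1},{"x":0,"y":0,"z":-0.3,"yaw":0,"gripper":-1},{"x":0,"y":0,"z":-0.3,"yaw":0,"gripper":-1},{"x":0,"y":0,"z":0,"yaw":0,"gripper":-1}]' 25
python3 -c "
from h import *
print(gap())"
```

```text
time_s: 9.88
ee_pos: [629.6, 134.9, 178.4]
ee_rot: [180.0, -0.0, 62.0]
force: [0.0, 0.7, -1.6]
gripper_width: 14.1
[([202.2, 199.1], 16, [626.1, 87.6], 39.8, 29.5), ([208.4, 207.3], 23, [593.3, 107.2], 39.3, 87.3)]
```

The only load is the shackle's weight, so I'll continue up.

```bash
python3 -m inch '[{"x":0,"y":0,"z":-0.5,"yaw":0,"gripper":-1},{"x":0,"y":0,"z":-0.5,"yaw":0,"gripper":-1},{"x":0,"y":0,"z":-0.5,"yaw":0,"gripper":-1},{"x":0,"y":0,"z":-0.5,"yaw":0,"gripper":-1},{"x":0,"y":0,"z":-0.5,"yaw":0,"gripper":-1},{"x":0,"y":0,"z":-0.5,"yaw":0,"gripper":-1},{"x":0,"y":0,"z":-1,"yaw":0,"gripper":-1},{"x":0,"y":0,"z":-1,"yaw":0,"gripper":-1},{"x":0,"y":0,"z":-1,"yaw":0,"gripper":-1},{"x":0,"y":0,"z":0,"yaw":0,"gripper":-1}]'
python3 -m inch '[{"x":0,"y":0,"z":-1,"yaw":0,"gripper":-1},{"x":0,"y":0,"z":-1,"yaw":0,"gripper":-1},{"x":0,"y":0,"z":-1,"yaw":0,"gripper":-1},{"x":0,"y":0,"z":-1,"yaw":0,"gripper":-1},{"x":0,"y":0,"z":-1,"yaw":0,"gripper":-1},{"x":0,"y":0,"z":-0.5,"yaw":0,"gripper":-1},{"x":0,"y":0,"z":0,"yaw":0,"gripper":-1},{"x":0,"y":0,"z":0,"yaw":0,"gripper":-1},{"x":0,"y":0,"z":0,"yaw":0,"gripper":-1},{"x":0,"y":0,"z":0,"yaw":0,"gripper":-1},{"x":0,"y":0,"z":0,"yaw":0,"gripper":-1},{"x":0,"y":0,"z":0,"yaw":0,"gripper":-1}]'
python3 - <<'E'
from h import *
a=cam("side"); print(gap(a)); b=cam("top")
i=cv2.resize(a[0][70:250,130:290],None,fx=3.3,fy=3.3,interpolation=cv2.INTER_CUBIC); cv2.imwrite("pics/g5.png",i[:,:,::-1])
print(abs(telemetry.state()["qvel"]).max())
E
```

```text
time_s: 10.77
ee_pos: [630.5, 135.2, 241.2]
ee_rot: [179.8, -0.2, 62.0]
force: [-0.7, 0.5, -0.7]
gripper_width: 13.9
time_s: 11.77
ee_pos: [629.1, 134.9, 292.4]
ee_rot: [-180.0, 0.0, 62.0]
force: [0.4, 1.0, -2.0]
gripper_width: 14.0
[([202.0, 199.8], 28, [624.8, 90.2], 40.0, 33.7), ([208.3, 207.3], 24, [593.5, 107.3], 39.4, 87.0)]
0.18806869479571356
```

View pics/g5.png

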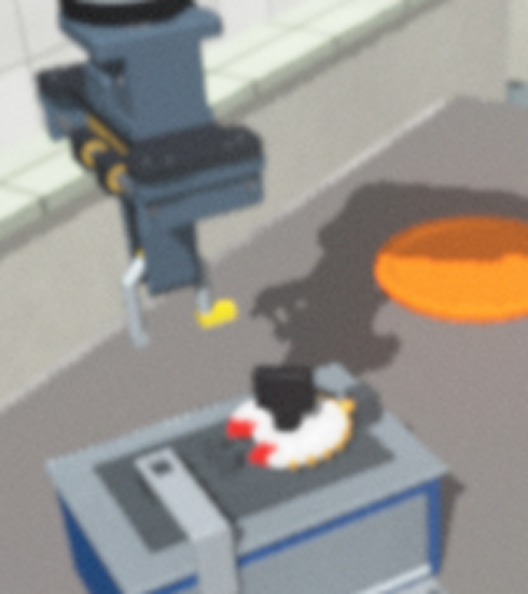

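The shackle hangs upright in the gripper, well clear of the plate (origin at about z 233 mm, 190 needed). The gap is still centred on 60°, and everything is still. I'm handing in.

```bash
python3 -c "
from workcell import env
print(env.job_done())"
```

```text
the job is handed in; nothing more can be done
None
```

The dial is at its open notch and the shackle is out of the lock. I handed the job in at about 12 s of the 40 s, and no verdict was reported.

**What I did:** I gripped the dial's bar and turned it about 69° clockwise, from notch 1.2 to 0. After releasing it, I pinched the shackle's yellow grip and drew it straight up about 123 mm.

**Last checks:**
- **Dial:** the red-edged gap is centred on about 60°, against 62° for the shackle direction. It did not move when I let go of the dial or when I lifted the shackle.
- **Shackle:** it hangs legs down and still. Its feet are about 123 mm above the lock plate, taken from how far the gripper rose. The jaws read 14.0 mm on the 14 mm block.
- **Forces:** the tool force I read stayed under 10 N while turning the dial, and was only about the shackle's weight during the lift.

**What disagreed or went unchecked:**
- The jaws read about 18.7 mm on the dial's bar, where the description gives 14 mm. I never found out why, but the dial turned with the gripper without slipping.
- The first estimate of the starting angle from the red edges (about 1.03) fell between notches. I went by the bar's direction instead (1.2), and the final view of the gap bore that out.
- I did not measure the bystanders again. The arm's path stayed above them.

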